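# Set up the plating pot: lean the splash panel, hang the electrode in the guide

## Task

Lean the loose splash panel against the rail of the plating stand, its foot on the stand's base between the low lip and the rail, and let go of it. Then lift the electrode rod out of its holder by its square grip and lower it through the middle of the brass guide collar on the pot, never letting the rod touch the stand, until about 50 mm of it is below the top of the collar. Finish while still holding the rod there, upright, centred in the collar and still; leave the dish, the spool and the pencil alone.

Things in the scene. Friction and masses are not known exactly. Their poses are not given: they have to be found in the camera images.
- stand: Fixed plating stand: grey base board 130 (x) x 230 (y) x 8, origin at the centre of its underside, z up. Glass pot, diameter 76, inner floor 12 mm above the bench, at x 0, y -50 mm, with a fixed grey lid 88 x 88 (top at 84, nuts to 88) and a brass collar. Steel rail at the +y end. Between them on the base a lip along x, 6 high, 110 long, at y 30 to 35 mm.
- guide_mouth (a point): Centre of the mouth of the brass guide collar, at its top face, 98 mm above the bench (stand frame 0, -50, 98 mm). The collar is a ring of outer diameter 44, bore diameter 24, 20 mm high, axis vertical; below it the lid's hole is wider and the pot is empty.
- rail_mid (a point): Middle of the axis of the level steel rail, 72 mm above the bench (stand frame 0, 95, 72 mm); round bar of diameter 10, 120 long along the stand's x, on two posts of diameter 8 at x = -52 and +52 mm directly below it.
- rack: Fixed low wooden rack, base 110 x 60 x 6, with two bars (9 thick, top 32 mm above the bench) that leave a slot 10 mm wide along its x in which the panel stands at the start. Origin at the centre of its underside.
- panel: Loose grey plastic splash panel, about 100 g, 90 wide (x) x 8 thick (y) x 135 high (z), origin at the centre of its bottom face. Starts upright in the rack, bottom 6 mm above the bench; pinch it by the top edge. It is to lean with its top towards the stand's +y, broad face on the rail, x along the stand's x; foot 31 mm short of the rail's axis gives a lean of 0.33 rad (0.2 to 0.6 is good).
- panel_top (a point): Centre of the panel's top edge, 135 mm from its origin along its z.
- holder: Fixed wooden holder for the rod: square top board 60 x 60, top face 115 mm above the bench, on four thin posts over a base 66 x 66; a hole of diameter 16 in the middle of the top board. Origin at the centre of its underside.
- rod: Loose electrode rod, about 90 g, upright (z up): steel shaft, diameter 10, 100 long, under a black flange, diameter 24, 4 thick; above it a black square grip 16 x 16 (sides along x, y), 4 to 44 mm above the origin, with a brass terminal 6 high on top. Origin on the axis at the flange's underside. Starts hanging in the holder, flange on the top board (origin 115 mm above the bench).
- rod_tip (a point): Lower end of the shaft on its axis, 100 mm below the rod's origin.
- dish: Bystander: small round white dish, diameter 72, 18 high, origin under its centre.
- spool: Bystander: wooden spool of wire, diameter 44, 34 high, origin under its centre.
- pencil: Bystander: pencil lying flat, 174 long, 7 thick, origin under its middle, its y along its length.
Mind the look-alikes: they are no part of the job. Several things have the shape of the panel; the one meant has the colours described above.

How it is judged:
On the way, in this order (a step that is already met when the one before it is completed fails the run):
1. the panel leans on the rail, let go, its foot on the base between lip and rail (angle between panel's own z axis and vertical between 0.15 and 0.7 rad and angle between the x axis of panel and the x axis of stand, either way round below 0.3 rad and x of panel in the frame of stand between -0.035 and 0.035 m and y of panel in the frame of stand between 0.033 and 0.088 m and z of panel in the frame of stand below 0.018 m and y of panel_top in the frame of stand above 0.085 m and contact force between panel and stand above 0.1 N and contact force between each of the arm, the fingers and panel below 0.05 N and linear speed of panel below 0.02 m/s), for 0.2 s.
2. the rod's tip has entered the guide collar from above (z of rod_tip in the frame of guide_mouth between -0.045 and -0.005 m and horizontal distance between rod_tip and guide_mouth below 0.008 m), for 0.1 s.
At the end, for the whole second after the job is handed in: Panel leans untouched on the rail, 0.15 to 0.7 rad off upright, foot on the base between lip and rail, within 35 mm of centre and 0.3 rad of straight. Rod at rest, held by the gripper only: tip 40 to 60 mm below the collar's top, tip and flange within 4 mm of its axis, tilt under 0.08 rad (all of step 1 and z of rod_tip in the frame of guide_mouth between -0.06 and -0.04 m and horizontal distance between each of rod_tip, rod and guide_mouth below 0.004 m and angle between rod's own z axis and vertical below 0.08 rad and contact force between the fingers and rod above 1 N and contact force between rod and stand below 0.1 N and contact force between rod and holder below 0.1 N and linear speed of rod below 0.01 m/s); the arm keeps its last pose, push and grip.
It fails at once if the rod touches the stand (collar, lid, pot, rail or base) (contact force between rod and stand above 0.1 N).
It fails at once if the dish is moved by more than 20 mm (distance of dish from where it was at the start of the episode above 0.02 m).
It fails at once if the spool is moved by more than 20 mm (distance of spool from where it was at the start of the episode above 0.02 m).
It fails at once if the pencil is moved by more than 20 mm (distance of pencil from where it was at the start of the episode above 0.02 m).
It also fails if it takes over 51 s, if anything falls off the work surface, if the arm or the gripper's body presses on something with over 40 N, if the wrist force passes 120 N, or if a joint passes its speed limit or range.

## Robot

A 6-joint arm with a two-finger parallel gripper is mounted at the origin on a cart in front of the work surface, level with it; the furniture and walls round the work are solid. World frame = base frame: x ahead of the robot, y to its left, z up, the work surface at z = 0. Lengths are in m, angles in rad, forces in N, time in s.
With the tool pointing down it reaches from about 0.35 to 0.975 m from the base axis. Payload 17.4 kg.
Tool frame: the origin (TCP) lies on the centre line of the jaws, within the pads' length; the fingertips stand robot.tips_ahead ahead of it and the grasp point (between the pads) lies 5 mm behind it (robot.tips_ahead is the distance from the TCP to the fingertips, in m); z points along the fingers, y is the direction in which the jaws open and shut (so a half turn about z gives the same grasp; the last joint's range is limited). The gripper opens to 85 mm and grips with 20 to 120 N. Pads are 22 mm wide; open, the fingers measure 114 mm over their backs; the gripper's body (76 mm by 85 mm) begins 54 mm behind the grasp point. The pads swing forward as they close: fully open they stand 13 mm farther back than shut.
Start: joints at [-1.308, 0.116, 1.442, -0, 1.584, -0.038], TCP at [0.2, -0.645, 0.245] pointing down, gripper open.
Joint ranges: [-2.83, 2.83], [-0.83, 2.19], [0.07, 2.5], [-1.14, 4.28], [0.01, 3], [-2.97, 2.97]. Speed limits (rad/s): [1.89, 1.89, 2.22, 3.14, 3.14, 3.14].

## Interface

Orientations are given as a rotation vector (axis times angle).
In Python, from workcell import status, imaging, robot gives the robot as it stands.
- The arm moves only by the tool send_rows, never from a script. Its argument "motion" is a list of rows, each a list of 7 numbers: the opening, from 0 (shut) to 1 (fully open), then the shift along the world's x, y, z in mm, then the turn, a rotation vector about the world's x, y, z in degrees. In form: [[hand, tx, ty, tz, ax, ay, az], ...]. A call has 1 to 8 rows; each row shifts and turns the commanded pose from where the row before left it; what a row does not reach is not made up. A row lasts 1/12 s, in which the tool goes at most 41.7 mm and 7.16 degrees, less where a joint would pass 70% of its speed; a pose out of reach is approached as far as the arm can. A call is refused whole if a number of a shift passes 41.7 or a number of a turn 7.16, either way. A call with a gripper value outside its range is refused whole. The fingers move at their own pace and stop on an object; "newtons" is the grip in N (left out, the last holds). Time passes only in rows, so rows that do not move let the fingers close. It gives the time, the measured TCP pose, the force and the opening at its end, in the units of the state.
- status.read_state(): the state, without advancing time (a new reading comes with each control period).
- imaging.camera(name): name is "scene" or "top"; returns a dict with "frame" (400x640x3 uint8, red, green, blue), "fx", "fy", "cx", "cy" (pixels), "cam_to_world" (4x4, takes a point from camera to world coordinates). Camera axes: x right, y up, looking along -z (the intrinsics and any distortion apply to the point x, -y, -z); pixel columns grow to the right and rows downward; lengths in m; the calibration is good to about 2 mm. A picture is of the moment at which its call begins. There is no depth.
- robot.close_job(): hands the job in, once; it reports no verdict.
The state is a dict: "clock": time; "q": joint angles; "joint_vel": joint speeds; "effort": joint torques, N m; "tcp_pos": TCP position; "eef_rot": TCP orientation; "wrist_force": force on the tool from outside, world axes, zero at the start; "moment": the same for the moment, N m; "grip_width": finger opening in m.
Only numpy, scipy, OpenCV 4.12 (cv2) and the standard library are available. Lean on these libraries where they do the work, as an engineer would, in place of code of your own. Each camera call takes 0.05 s, during which the arm holds its last target.

## Working session

There is one attempt and no reset: what is moved stays moved. The work goes in short steps, Python scripts to look and compute and a tool call to move; the robot and the scene stay as the last step left them, time stands still between calls to the robot, and variables do not carry over. Pictures are saved under pics/ and viewed, and the job is handed in when it is done.

Besides the shell and the picture viewer there is one more tool, called after "Call:" as name([rows], argument=value, ...), one row to a line, values as JSON. send_rows: Moves the arm, as the interface text tells. Its arguments: {"type":"object","properties":{"motion":{"type":"array"},"newtons":{"type":"number"}},"required":["motion"]}

```bash
ls; mkdir -p pics; python3 - <<'E'
from workcell import status, imaging, robot
import cv2, numpy as np
print(status.read_state()); print([a for a in dir(robot) if a[0]!='_'], robot.tips_ahead)
for n in ("scene","top"):
    c=imaging.camera(n); np.savez('pics/%s0.npz'%n,**c)
    cv2.imwrite('pics/%s0.png'%n,c["frame"][...,::-1])
    print(n,{k:(v.tolist() if hasattr(v,'tolist') else v) for k,v in c.items() if k!='frame'})
E
```

```text
pics
{'clock': 0.0, 'q': array([-1.30782906e+00,  1.16496740e-01,  1.44227495e+00,  1.43010476e-05,
        1.58399380e+00, -3.77945243e-02]), 'joint_vel': array([-2.70047043e-04,  6.28864336e-04,  2.20769190e-04, -3.73498476e-04,
        5.65271652e-05,  5.65085745e-04]), 'effort': array([-7.49143674e-04, -7.31994438e+01, -6.32494783e+01, -9.69268262e-05,
        6.25216984e-03,  6.01889406e-05]), 'tcp_pos': array([ 0.19992062, -0.64453145,  0.2445489 ]), 'eef_rot': array([-3.10498302e+00, -4.70482335e-01,  1.84589574e-04]), 'wrist_force': array([ 0.40547327, -0.07110659,  0.66627526]), 'moment': array([-0.0098285 , -0.04570348,  0.01528427]), 'grip_width': 0.08540679520476506}
['MotionError', 'close_job', 'tips_ahead'] 0.014
scene {'fx': 431.09879177870965, 'fy': 431.09879177870965, 'cx': 316.38240406536084, 'cy': 201.00412995346264, 'cam_to_world': [[-0.5303588539671341, 0.595341408185879, -0.6035628332807802, -0.12473406469627846], [-0.847720092182619, -0.3644439305727137, 0.38542349017490235, 0.44281982532057745], [0.009493752080191629, 0.7160651012079597, 0.6979689387812857, 0.8518686714338228], [0.0, 0.0, 0.0, 1.0]]}
top {'fx': 371.1696312733288, 'fy': 371.1696312733288, 'cx': 318.05426209100136, 'cy': 195.02085151999887, 'cam_to_world': [[-0.021390148621619705, 0.9949696114233636, -0.09786691926277202, 0.4506827442347193], [-0.9996211401721359, -0.022980210256262068, -0.015148797230703342, 0.042360344940502], [-0.017321595275955337, 0.097505806394383, 0.9950842075203873, 1.0741212889328686], [0.0, 0.0, 0.0, 1.0]]}
```

View pics/scene0.png

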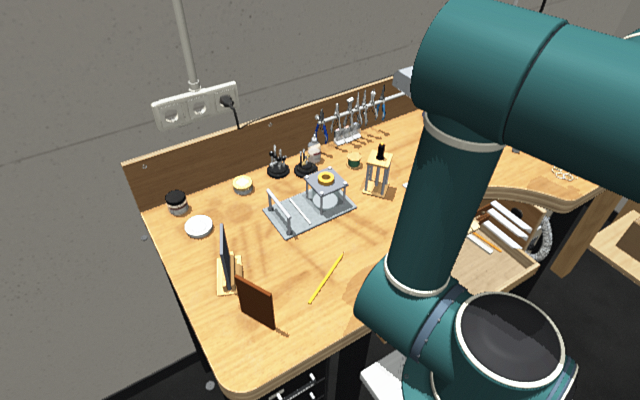

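View pics/top0.png

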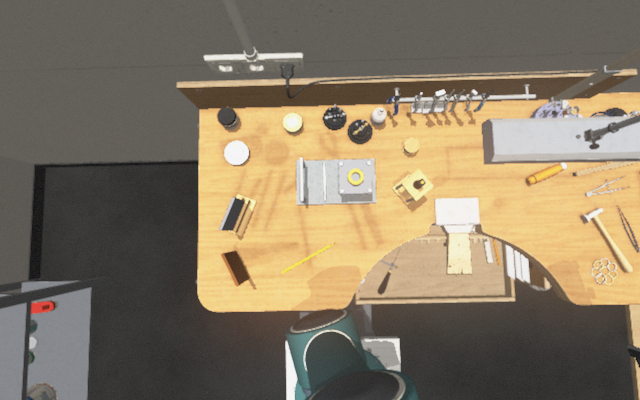

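The arm's base is at the bottom. In the top view, the rack and grey panel are at about (236,214), a brown look-alike at (235,267), the stand at (337,182), and the holder and rod at (414,188). Next I'll enlarge these.

```bash
cat > h.py <<'E'
import numpy as np, cv2
def load(f): return dict(np.load(f))
def proj(c,P):
    M=np.linalg.inv(c['cam_to_world']); P=np.atleast_2d(P); p=P@M[:3,:3].T+M[:3,3]
    return np.c_[c['cx']+c['fx']*p[:,0]/-p[:,2], c['cy']-c['fy']*p[:,1]/-p[:,2]]
def back(c,u,v,z):
    d=np.array([(u-c['cx'])/c['fx'],-(v-c['cy'])/c['fy'],-1.]); M=c['cam_to_world']; d=M[:3,:3]@d
    o=M[:3,3]; return o+d*(z-o[2])/d[2]
def tri(c1,p1,c2,p2):
    A=[];b=[]
    for c,p in((c1,p1),(c2,p2)):
        M=c['cam_to_world'];d=M[:3,:3]@np.array([(p[0]-c['cx'])/c['fx'],-(p[1]-c['cy'])/c['fy'],-1.]);d/=np.linalg.norm(d)
        Q=np.eye(3)-np.outer(d,d);A.append(Q);b.append(Q@M[:3,3])
    x=np.linalg.lstsq(np.vstack(A),np.hstack(b),rcond=None)[0]
    return x
def crop(img,u0,v0,w,h,s,name):
    k=cv2.resize(img[v0:v0+h,u0:u0+w],None,fx=s,fy=s,interpolation=cv2.INTER_CUBIC)[...,::-1].copy()
    for u in range((u0+9)//10*10,u0+w,10):
        cv2.line(k,((u-u0)*s,0),((u-u0)*s,6 if u%50 else 14),(0,0,255),1)
        if u%20==0: cv2.putText(k,str(u),((u-u0)*s,24),0,.4,(0,0,255),1)
    for v in range((v0+9)//10*10,v0+h,10):
        cv2.line(k,(0,(v-v0)*s),(6,(v-v0)*s),(0,0,255),1)
        if v%20==0: cv2.putText(k,str(v),(8,(v-v0)*s+4),0,.4,(0,0,255),1)
    cv2.imwrite(name,k)
E
python3 - <<'E'
from h import *
t=load('pics/top0.npz');s=load('pics/scene0.npz')
crop(t['frame'],205,140,100,75*1+75,4 if 0 else 4,'pics/t_l.png')
crop(t['frame'],285,145,160,70,5,'pics/t_r.png')
crop(s['frame'],180,130,100,110+60,3,'pics/x.png')
crop(s['frame'],255,130,150,110,5,'pics/s_r.png')
crop(s['frame'],180,210,110,125,4,'pics/s_l.png')
E
```

```text
(no output)
```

View pics/t_l.png

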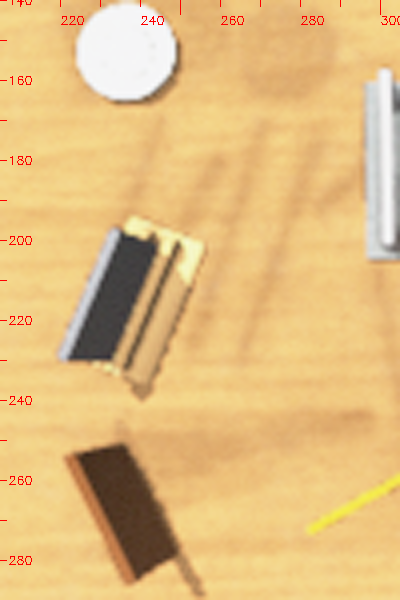

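View pics/t_r.png

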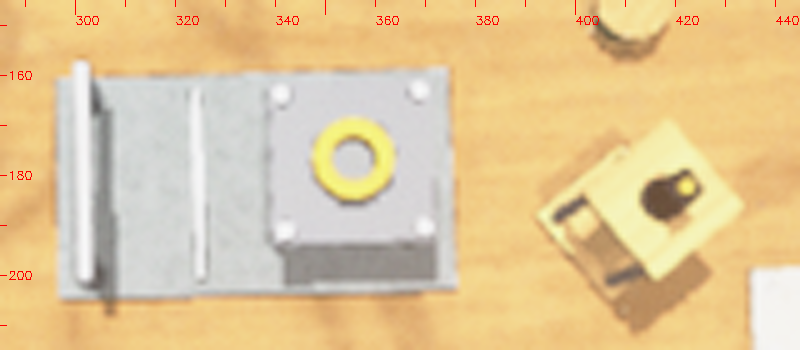

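View pics/s_l.png

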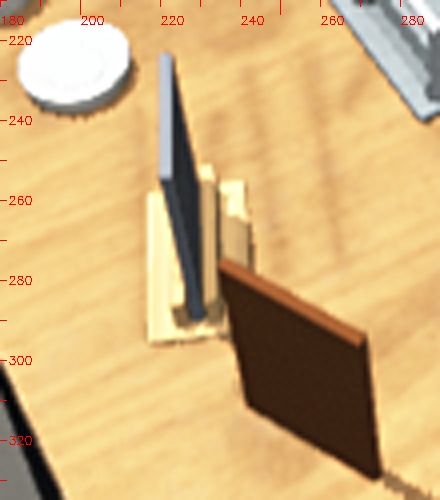

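View pics/s_r.png

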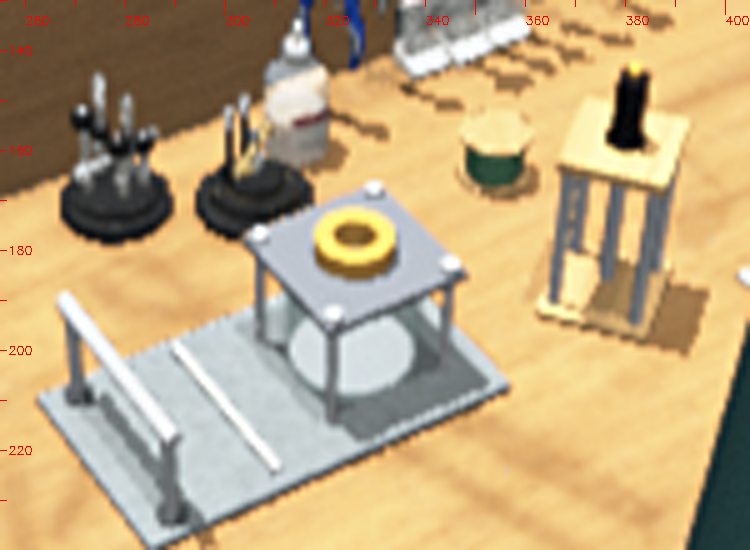

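```bash
cat > fit.py <<'E'
from h import *
from scipy.optimize import least_squares
t=load('pics/top0.npz');s=load('pics/scene0.npz')
def fit(name,model,g):
    def w(p,P): 
        c,sn=np.cos(p[2]),np.sin(p[2]); return np.array([p[0]+c*P[0]-sn*P[1],p[1]+sn*P[0]+c*P[1],P[2]])
    def r(p): return np.hstack([proj(c,w(p,P))[0]-np.array(px) for c,P,px in model])
    o=least_squares(r,g); print(name,np.round(o.x,4),'deg',np.degrees(o.x[2]).round(2)); print(np.round(o.fun.reshape(-1,2),1).tolist()); return o.x
S=fit('stand',[(t,(.065,.115,.008),(296.2,161)),(t,(-.065,.115,.008),(297,204.8)),(t,(-.065,-.115,.008),(376,203)),(t,(.065,-.115,.008),(374.4,158.6)),
(t,(.06,.095,.073),(301.2,157.4)),(t,(-.06,.095,.073),(302.2,202.4)),(t,(0,-.05,.098),(355.6,176.8)),
(t,(.055,.0325,.014),(324,162.6)),(t,(-.055,.0325,.014),(325.4,201.4)),
(s,(.065,.115,.008),(262.6,210)),(s,(-.065,.115,.008),(285.4,239.6)),(s,(-.065,-.115,.008),(356.6,207)),
(s,(.06,.095,.073),(268,189.6)),(s,(-.06,.095,.073),(289.4,217.4)),(s,(0,-.05,.098),(326,177)),(s,(.055,.0325,.014),(290.4,199.4)),(s,(-.055,.0325,.014),(310.6,223.8))],[.5,0,0])
P=fit('panel',[(t,(.045,0,.141),(234.2,197.5)),(t,(-.045,0,.141),(221.5,229.8)),(s,(.045,0,.141),(221.5,224)),(s,(-.045,0,.141),(221.75,254.75))],[.4,.3,0])
H=fit('holder',[(t,(.03,.03,.115),(418.4,169)),(t,(.03,-.03,.115),(434,186)),(t,(-.03,-.03,.115),(417,201)),
(s,(.03,.03,.115),(374.4,150)),(s,(.03,-.03,.115),(393,154.4)),(s,(-.03,-.03,.115),(387.4,167.6)),(s,(-.03,.03,.115),(367.4,161))],[.5,-.2,.7])
print('collar',tri(t,(355.6,176.8),s,(326,177)))
print('rodtop',tri(t,(422.2,182.4),s,(382,143.2)))
E
python3 fit.py
```

```text
stand [0.5921 0.0061 0.0032] deg 0.18
[[-0.4, -0.0], [-0.3, 0.7], [0.6, 0.4], [0.4, 0.2], [0.1, 0.7], [-0.0, -0.6], [0.2, 0.2], [0.2, 0.6], [-0.2, -0.3], [-0.8, -1.0], [-0.4, 0.0], [0.9, -0.6], [-0.5, 0.5], [0.5, 0.6], [-0.1, -0.2], [-0.7, -0.8], [-0.3, -0.6]]
panel [ 0.4994  0.2862 -0.3883] deg -22.25
[[0.0, -0.0], [-0.8, 1.0], [-0.1, -0.9], [0.3, -0.5]]
holder [ 0.5648 -0.2025 -0.9192] deg -52.67
[[1.0, 0.1], [0.4, 0.9], [-0.5, 0.4], [-2.0, -0.8], [0.4, -0.4], [0.8, -0.6], [-0.9, 0.8]]
collar [ 0.59270751 -0.04394806  0.09691618]
rodtop [ 0.56495915 -0.20095014  0.1649506 ]
```

Fits agree to within about 1 px, and the heights check out: collar at 0.097 m against 0.098, rod top at 0.165 m. I'll move over the panel with a total turn of +140.5° about z, which is the half-turn-equivalent grasp.

Call:
send_rows([
  [1,15,27,0,0,0,4],
  [1,15,27,0,0,0,4],
  [1,15,27,0,0,0,4],
  [1,15,27,0,0,0,4],
  [1,15,27,0,0,0,4],
  [1,15,27,0,0,0,4],
  [1,15,27,0,0,0,4],
  [1,15,27,0,0,0,4],
])

```text
clock: 0.77
tcp_pos: [0.3203, -0.4272, 0.245]
eef_rot: [-2.854, -1.313, 0.0]
wrist_force: [0.8, -0.7, 0.2]
grip_width: 0.0853
```

Call:
send_rows([
  [1,15,30,0,0,0,5],
  [1,15,30,0,0,0,5],
  [1,15,30,0,0,0,5],
  [1,15,30,0,0,0,5],
  [1,15,30,0,0,0,5],
  [1,15,30,0,0,0,5],
  [1,15,30,0,0,0,5],
  [1,15,30,0,0,0,5],
])

```text
clock: 1.43
tcp_pos: [0.4403, -0.187, 0.2452]
eef_rot: [-2.232, -2.211, 0.0]
wrist_force: [0.1, 0.4, 0.6]
grip_width: 0.0855
```

Call:
send_rows([
  [1,5,33,0,0,0,5],
  [1,5,33,0,0,0,5],
  [1,5,33,0,0,0,5],
  [1,5,33,0,0,0,5],
  [1,5,33,0,0,0,5],
  [1,5,33,0,0,0,5],
  [1,5,33,0,0,0,5],
  [1,5,33,0,0,0,5],
])

```text
clock: 2.1
tcp_pos: [0.4798, 0.077, 0.2452]
eef_rot: [1.34, 2.841, 0.0]
wrist_force: [0.8, -0.4, 0.2]
grip_width: 0.0854
```

Call:
send_rows([
  [1,3,30,0,0,0,4],
  [1,3,30,0,0,0,4],
  [1,3,30,0,0,0,4],
  [1,3,30,0,0,0,4],
  [1,3,30,0,0,0,4],
  [1,3,30,0,0,0,4],
  [1,2,29,0,0,0,4.2],
  [1,0,0,0,0,0,0],
])

```text
clock: 2.77
tcp_pos: [0.4996, 0.2881, 0.2444]
eef_rot: [-0.603, -3.082, -0.0]
wrist_force: [0.0, -0.3, -0.3]
grip_width: 0.0853
```

```bash
python3 - <<'E'
from workcell import status, imaging
from h import *
s=status.read_state(); print(s['tcp_pos'],s['eef_rot'])
for n in ("scene","top"):
    c=imaging.camera(n); np.savez('pics/%s1.npz'%n,**c); 
    print(n,proj(c,[s['tcp_pos']]))
    if n=="scene": crop(c['frame'],170,180,110,125,4,'pics/s1.png')
    else: crop(c['frame'],190,160,110,100,5,'pics/t1.png')
E
```

```text
[0.49962895 0.28805361 0.24439438] [-6.02848670e-01 -3.08181963e+00 -2.03569626e-04]
scene [[213.32580888 204.4501408 ]]
top [[214.70073764 211.86234769]]
```

View pics/s1.png

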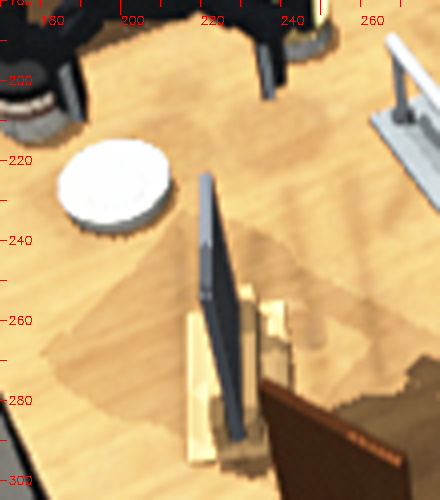

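View pics/t1.png

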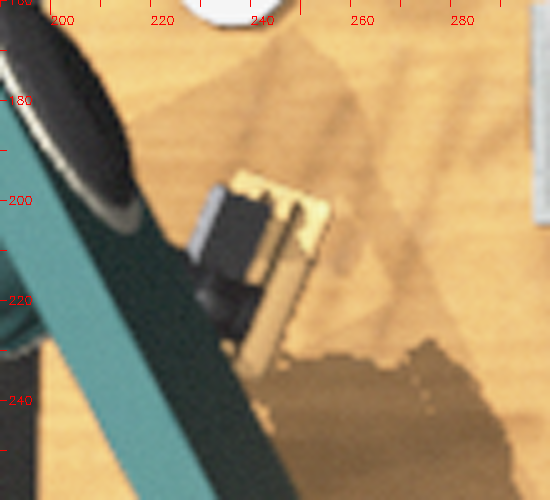

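The jaws straddle the panel in the scene view: fingertips at about (188,210) and (236,204), panel top edge at (221,224) to (221,254). I'll descend and grip lightly.

Call:
send_rows([
  [1,0,-2,-25,0,0,0],
  [1,0,0,-25,0,0,0],
  [1,0,0,-25,0,0,0],
  [1,0,0,-25,0,0,0],
  [1,0,0,-15,0,0,0],
  [1,0,0,-9,0,0,0],
  [0.5,0,0,0,0,0,0],
  [0.4,0,0,0,0,0,0],
], newtons=25)

```text
clock: 3.53
tcp_pos: [0.5002, 0.2818, 0.122]
eef_rot: [0.616, 3.08, 0.0]
wrist_force: [0.2, 0.3, 0.2]
grip_width: 0.0641
```

Call:
send_rows([
  [0,0,0,0,0,0,0],
  [0,0,0,0,0,0,0],
  [0,0,0,0,0,0,0],
  [0,0,0,0,0,0,0],
  [0,0,0,0,0,0,0],
  [0,0,0,0,0,0,0],
])

```text
clock: 4.03
tcp_pos: [0.5005, 0.2831, 0.122]
eef_rot: [0.614, 3.08, 0.004]
wrist_force: [2.0, 6.1, -0.5]
grip_width: 0.0082
```

The grip closed at 8.2 mm, which is the panel's thickness. The commanded y is about 3 mm short, giving a 6 N side force, so I'll relieve that and lift.

Call:
send_rows([
  [0,1,3,0,0,0,0],
  [0,0,0,0,0,0,0],
  [0,0,0,0,0,0,0],
], newtons=50)

```text
clock: 4.28
tcp_pos: [0.5014, 0.2856, 0.122]
eef_rot: [0.614, 3.08, 0.002]
wrist_force: [1.4, 3.0, 4.5]
grip_width: 0.0071
```

Call:
send_rows([
  [0,0,0,10,0,0,0],
  [0,0,0,20,0,0,0],
  [0,0,0,20,0,0,0],
  [0,0,0,20,0,0,0],
  [0,0,0,20,0,0,0],
  [0,0,0,20,0,0,0],
])

```text
clock: 4.78
tcp_pos: [0.5006, 0.2849, 0.2323]
eef_rot: [-0.615, -3.08, 0.002]
wrist_force: [0.2, -1.2, -1.8]
grip_width: 0.0075
```

Call:
send_rows([
  [0,12,-10,0,0,0,3.8],
  [0,12,-25,0,0,0,3.8],
  [0,12,-25,0,0,0,3.8],
  [0,12,-25,0,0,0,3.8],
  [0,12,-25,0,0,0,3.8],
  [0,12,-25,0,0,0,3.8],
  [0,10,-25,0,0,0,0],
  [0,9,-25,0,0,0,0],
])

```text
clock: 5.45
tcp_pos: [0.592, 0.0987, 0.2312]
eef_rot: [0.007, -3.14, 0.001]
wrist_force: [1.3, 0.2, -0.6]
grip_width: 0.0071
```

Call:
send_rows([
  [0,0,0,0,-3.2,0,0],
  [0,0,0,0,-3.2,0,0],
  [0,0,0,0,-3.2,0,0],
  [0,0,0,0,-3.2,0,0],
  [0,0,0,0,-3.1,0,0],
  [0,0,0,0,-3,0,0],
  [0,0,0,0,0,0,0],
  [0,0,0,0,0,0,0],
])

```text
clock: 6.12
tcp_pos: [0.5917, 0.1007, 0.231]
eef_rot: [0.008, -3.097, 0.514]
wrist_force: [-0.8, -0.4, -1.4]
grip_width: 0.0076
```

```bash
python3 - <<'E'
from workcell import status, imaging
from h import *
s=status.read_state(); print(s['clock'],s['tcp_pos'],s['eef_rot'],s['wrist_force'])
for n in ("scene","top"):
    c=imaging.camera(n); np.savez('pics/%s2.npz'%n,**c); 
    print(n,proj(c,[s['tcp_pos']]))
    if n=="scene": crop(c['frame'],215,120,160,120,5,'pics/s2.png')
    else: crop(c['frame'],240,120,160,120,5,'pics/t2.png')
E
```

```text
6.1167 [0.5916622  0.10070443 0.23100795] [ 0.00778988 -3.0974678   0.51386657] [-0.84112224 -0.43674248 -1.36280105]
scene [[274.9733365  154.93563117]]
top [[297.73439439 170.35835501]]
```

View pics/s2.png

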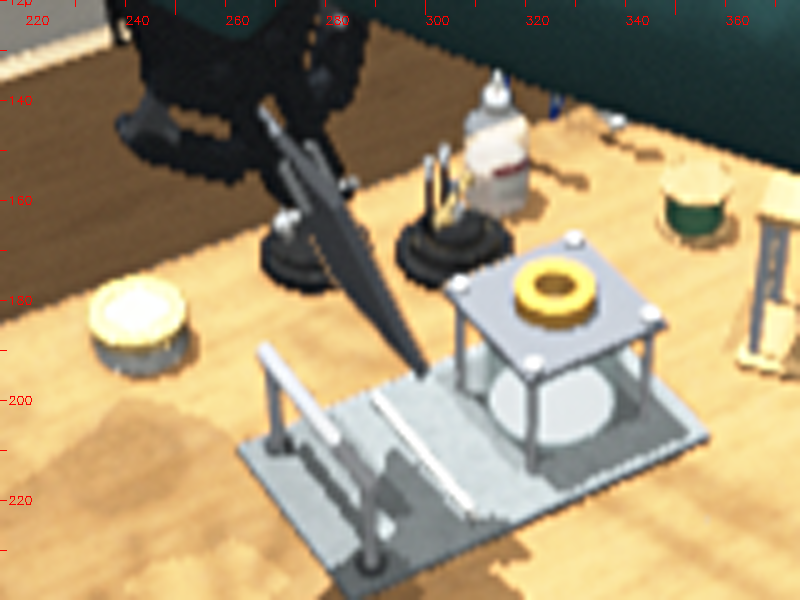

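View pics/t2.png

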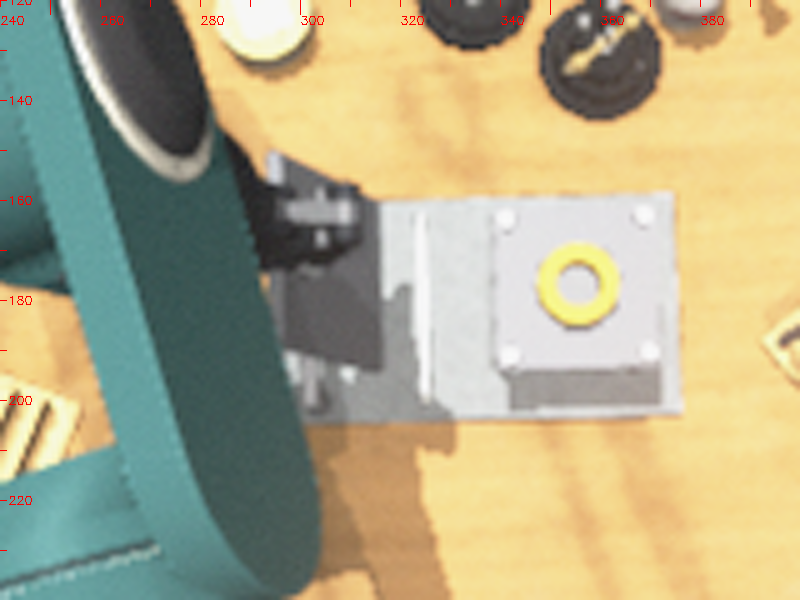

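The panel is held and leaning. Its foot corners are at about (316,160.6) and (316.2,194) in the top view, and (299.8,195) in the scene view. I'll compare these with the prediction.

```bash
python3 - <<'E'
from h import *
t=load('pics/top2.npz');s=load('pics/scene2.npz')
T=np.array([.5917,.1007,.231]);a=.33
foot=T-.116*np.array([0,np.sin(a),np.cos(a)]); print(foot)
n=np.array([0,np.cos(a),-np.sin(a)])
for sx in(.045,-.045):
  for k in(-.004,.004):
    q=foot+[sx,0,0]+k*n; print(sx,k,proj(t,q),proj(s,q))
for u,v in((316,160.6),(316.2,194)): print(back(t,u,v,.122))
print(tri(t,(316.2,194),s,(299.8,195)))
E
```

```text
[0.5917     0.06311101 0.12125909]
0.045 -0.004 [[316.34082593 159.68278697]] [[283.30430616 173.65003243]]
0.045 0.004 [[313.46204312 159.94474213]] [[280.78204442 175.40650804]]
-0.045 -0.004 [[317.07205513 194.10465013]] [[300.98677264 193.99909146]]
-0.045 0.004 [[314.16478456 194.27232836]] [[298.3538359  195.86673899]]
[0.63441067 0.06027411 0.122     ]
[0.54707923 0.06157969 0.122     ]
[0.54749675 0.06190957 0.11975509]
```

Call:
send_rows([
  [0,0,0,-20,0,0,0],
  [0,0,0,-22,0,0,0],
  [0,0,0,-22,0,0,0],
  [0,0,0,-18,0,0,0],
  [0,0,0,-12,0,0,0],
  [0,0,0,-8,0,0,0],
  [0,0,0,-4,0,0,0],
  [0,0,0,0,0,0,0],
])

```text
clock: 6.88
tcp_pos: [0.592, 0.1001, 0.1252]
eef_rot: [0.006, -3.098, 0.515]
wrist_force: [-1.0, 1.0, -1.3]
grip_width: 0.0071
```

Call:
send_rows([
  [0,0,0,-2,0,0,0],
  [0,0,0,-2,0,0,0],
  [0,0,0,-1,0,0,0],
  [0,0,0,0,0,0,0],
])

```text
clock: 7.22
tcp_pos: [0.5921, 0.1003, 0.1205]
eef_rot: [0.006, -3.099, 0.516]
wrist_force: [0.1, -0.0, -0.7]
grip_width: 0.0078
```

Call:
send_rows([
  [0,0,2,0,0,0,0],
  [0,0,2,-1,0,0,0],
  [0,0,0,-1,0,0,0],
  [0,0,0,0,0,0,0],
  [0,0,0,0,0,0,0],
])

```text
clock: 7.63
tcp_pos: [0.5923, 0.1048, 0.1192]
eef_rot: [-0.006, 3.099, -0.515]
wrist_force: [-2.9, 2.6, 6.2]
grip_width: 0.0072
```

Call:
send_rows([
  [0.1,0,0,0,0,0,0],
  [0.2,0,0,0,0,0,0],
  [0.3,0,0,0,0,0,0],
  [0.4,0,0,0,0,0,0],
  [0.45,0,0,0,0,0,0],
  [0.45,0,0,0,0,0,0],
], newtons=30)

```text
clock: 8.13
tcp_pos: [0.592, 0.1043, 0.1182]
eef_rot: [0.006, -3.098, 0.516]
wrist_force: [0.0, -0.6, -0.3]
grip_width: 0.0386
```

```bash
python3 - <<'E'
from workcell import status, imaging
from h import *
s=status.read_state(); print(s['clock'],s['tcp_pos'],s['wrist_force'],s['grip_width'])
c=imaging.camera("scene"); np.savez('pics/scene3.npz',**c)
crop(c['frame'],215,120,160,120,5,'pics/s3.png')
E
```

```text
8.1333 [0.59196717 0.10426597 0.11821217] [ 0.00092526 -0.5745187  -0.27729759] 0.038642388289051637
```

View pics/s3.png

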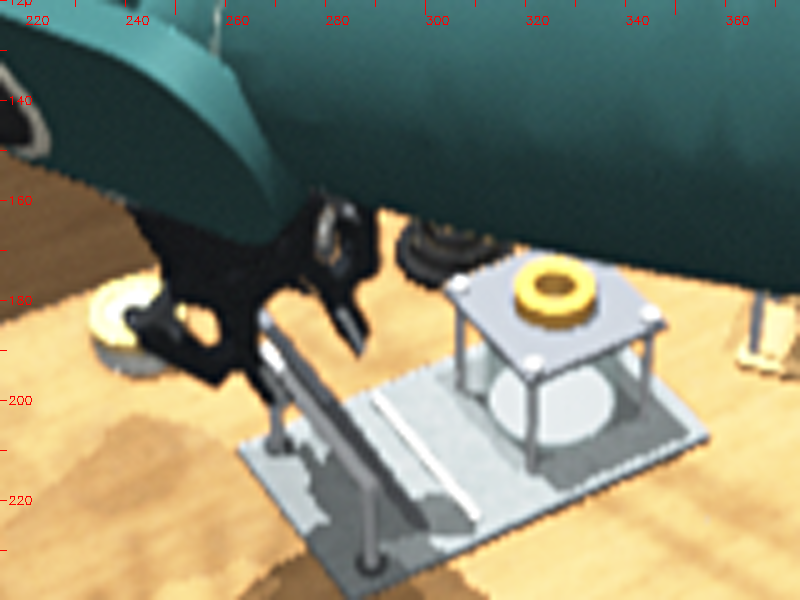

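The panel leans on the rail with its foot behind the lip, lower corner at about (300,225). I'll back off along the tool axis.

Call:
send_rows([
  [0.45,0,3,9,0,0,0],
  [0.45,0,6,18,0,0,0],
  [0.45,0,9,26,0,0,0],
  [0.45,0,9,26,0,0,0],
  [0.45,0,7,22,0,0,0],
  [0.6,0,0,20,0,0,0],
  [0.8,0,-10,20,3,0,0],
  [1,0,-20,0,3,0,0],
])

```text
clock: 8.85
tcp_pos: [0.5927, 0.1104, 0.2642]
eef_rot: [-0.011, 3.117, -0.347]
wrist_force: [1.0, 0.9, 0.1]
grip_width: 0.0731
```

Call:
send_rows([
  [1,-3,-35,0,6.5,0,0],
  [1,-3,-35,0,6.4,0,0],
  [1,-3,-40,0,0,0,-6.6],
  [1,-4,-40,0,0,0,-6.6],
  [1,-4,-40,0,0,0,-6.6],
  [1,-4,-40,0,0,0,-6.6],
  [1,-3,-40,0,0,0,-6.6],
  [1,-3,-40,0,0,0,-6.6],
])

```text
clock: 9.52
tcp_pos: [0.5644, -0.2035, 0.2604]
eef_rot: [1.066, 2.954, -0.0]
wrist_force: [1.8, 1.1, -0.1]
grip_width: 0.0855
```

Call:
send_rows([
  [1,0,0,0,0,0,-6.6],
  [1,0,0,0,0,0,-6.5],
  [1,0,0,0,0,0,0],
  [1,0,0,0,0,0,0],
])

```text
clock: 9.85
tcp_pos: [0.565, -0.2016, 0.2599]
eef_rot: [1.383, 2.82, -0.0]
wrist_force: [1.1, 0.9, 0.4]
grip_width: 0.0852
```

```bash
python3 - <<'E'
from workcell import status, imaging
from h import *
s=status.read_state(); print(s['clock'],s['tcp_pos'],s['eef_rot'],2*np.degrees(np.arctan2(s['eef_rot'][1],s['eef_rot'][0])))
for n in ("scene","top"):
    c=imaging.camera(n); np.savez('pics/%s4.npz'%n,**c); 
    print(n,proj(c,[s['tcp_pos']]))
    if n=="scene": crop(c['frame'],255,110,160,120,5,'pics/s4.png')
    else: crop(c['frame'],280,140,160,100,5,'pics/t4.png')
t=load('pics/top0.npz');s=load('pics/scene0.npz')
k=s['frame'][130:200,350:410];k2=t['frame'][160:215,390:440]
a=cv2.resize(k,(480,560),interpolation=cv2.INTER_LANCZOS4)
crop(s['frame'],355,135,50,65,9,'pics/hs.png');crop(t['frame'],388,160,52,55,9,'pics/ht.png')
E
```

```text
9.85 [ 0.56502216 -0.20155249  0.25988878] [ 1.38323058e+00  2.82029758e+00 -1.51158734e-05] 127.74820511812096
scene [[386.2992261  112.37993352]]
top [[434.01728427 176.87507718]]
```

View pics/s4.png

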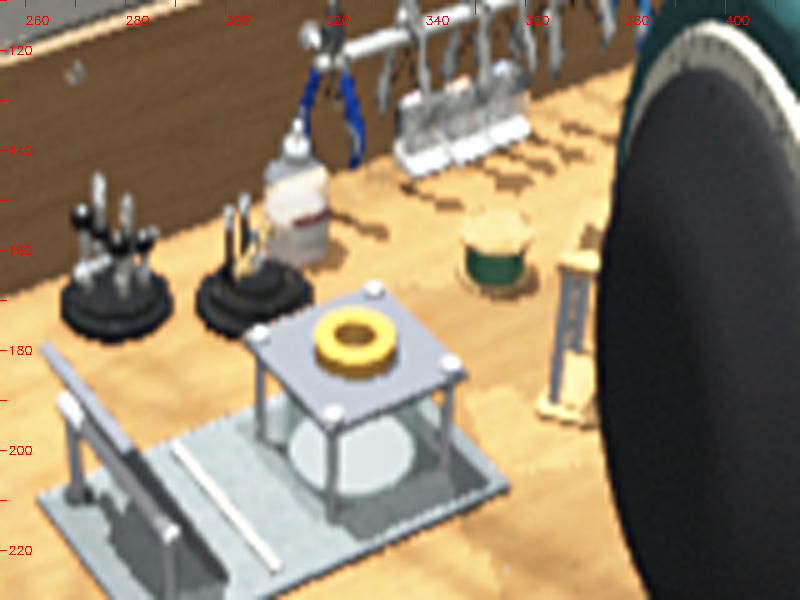

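View pics/t4.png

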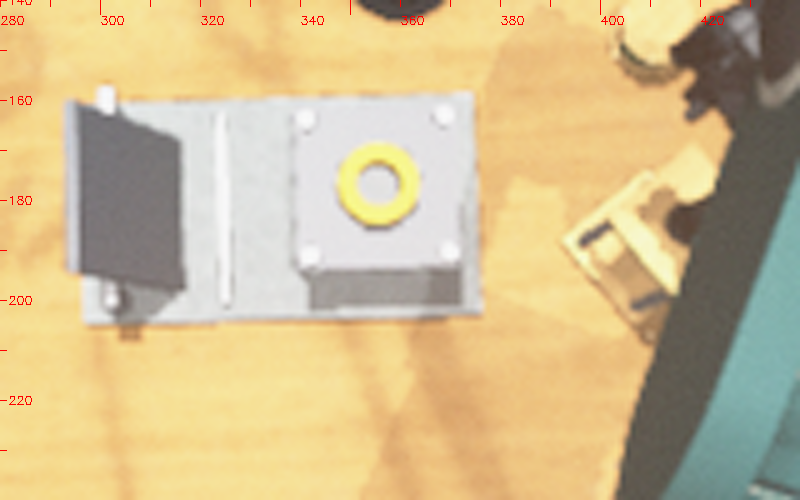

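View pics/hs.png

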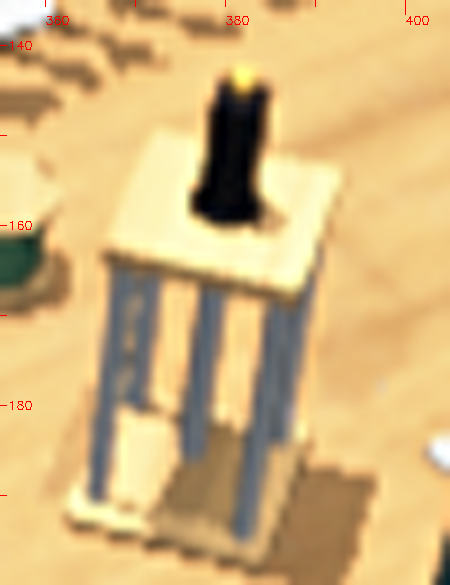

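View pics/ht.png

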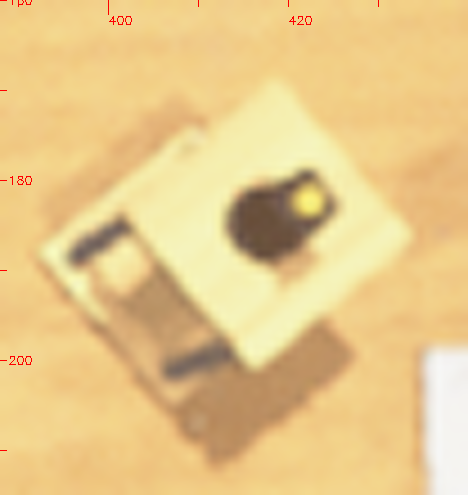

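```bash
cat > fit2.py <<'E'
from fit import *
H=fit('holder2',[(t,(.03,.03,.115),(418.6,168.9)),(t,(.03,-.03,.115),(433.8,186.1)),(t,(-.03,-.03,.115),(416.3,201.1)),(t,(-.03,.03,.115),(402.2,183.9)),
(s,(.03,.03,.115),(372.4,149.4)),(s,(.03,-.03,.115),(392.8,154.1)),(s,(-.03,-.03,.115),(388.1,167.2)),(s,(-.03,.03,.115),(366.9,162.6)),(t,(0,0,.165),(422.4,182.2)),(s,(0,0,.164),(382,143.1))],[.5,-.2,-.9])
E
python3 fit2.py | tail -4
```

```text
collar [ 0.59270751 -0.04394806  0.09691618]
rodtop [ 0.56495915 -0.20095014  0.1649506 ]
holder2 [ 0.5649 -0.2018 -0.8945] deg -51.25
[[0.1, 0.1], [0.3, 0.4], [0.4, 0.2], [-0.9, -0.2], [-0.6, -0.1], [0.2, -0.3], [0.2, -0.3], [-0.4, -0.5], [0.4, 0.3], [-0.1, 0.3]]
```

Call:
send_rows([
  [1,0,0,-25,0,0,1],
  [1,0,0,-30,0,0,0],
  [1,0,0,-30,0,0,0],
  [1,0,0,-20,0,0,0],
  [1,0,0,-12,0,0,0],
  [1,0,0,-5,0,0,0],
  [0.5,0,0,0,0,0,0],
  [0.3,0,0,0,0,0,0],
], newtons=20)

```text
clock: 10.62
tcp_pos: [0.5655, -0.2017, 0.1387]
eef_rot: [1.362, 2.83, -0.0]
wrist_force: [0.4, -0.8, 0.7]
grip_width: 0.0639
```

Call:
send_rows([
  [0.2,0,0,0,0,0,0],
  [0.1,0,0,0,0,0,0],
  [0,0,0,0,0,0,0],
  [0,0,0,0,0,0,0],
  [0,0,0,0,0,0,0],
  [0,0,0,0,0,0,0],
])

```text
clock: 11.12
tcp_pos: [0.5652, -0.2018, 0.138]
eef_rot: [1.364, 2.829, -0.0]
wrist_force: [-1.2, 0.5, 5.5]
grip_width: 0.0152
```

Call:
send_rows([
  [0,0,0,0,0,0,0],
  [0,0,0,0,0,0,0],
  [0,0,0,8,0,0,0],
  [0,0,0,15,0,0,0],
  [0,0,0,20,0,0,0],
  [0,0,0,20,0,0,0],
  [0,0,0,20,0,0,0],
  [0,0,0,20,0,0,0],
], newtons=60)

```text
clock: 11.78
tcp_pos: [0.5649, -0.2016, 0.2426]
eef_rot: [1.364, 2.829, -0.0]
wrist_force: [-0.2, 0.8, -0.4]
grip_width: 0.015
```

Call:
send_rows([
  [0,0,0,20,0,0,0],
  [0,0,0,15,0,0,0],
  [0,0,0,7,0,0,0],
  [0,0,0,0,0,0,0],
])

```text
clock: 12.12
tcp_pos: [0.5653, -0.2018, 0.2844]
eef_rot: [1.363, 2.828, 0.0]
wrist_force: [0.3, 0.2, -1.5]
grip_width: 0.0152
```

Call:
send_rows([
  [0,2,12,0,0,0,0],
  [0,4,22,0,0,0,0],
  [0,4,25,0,0,0,0],
  [0,4,25,0,0,0,0],
  [0,4,25,0,0,0,0],
  [0,4,25,0,0,0,0],
  [0,3,16,0,0,0,0],
  [0,2,8,0,0,0,0],
])

```text
clock: 12.78
tcp_pos: [0.5918, -0.0412, 0.2809]
eef_rot: [-1.361, -2.829, 0.001]
wrist_force: [0.0, -0.2, -0.3]
grip_width: 0.0154
```

Call:
send_rows([
  [0,0,0,0,0,0,0],
  [0,0,0,0,0,0,0],
  [0,0,0,0,0,0,0],
  [0,0,0,0,0,0,0],
])

```text
clock: 13.12
tcp_pos: [0.5919, -0.0446, 0.2821]
eef_rot: [-1.365, -2.829, 0.0]
wrist_force: [0.2, -0.1, -0.4]
grip_width: 0.0151
```

```bash
python3 - <<'E'
from workcell import status, imaging
from h import *
s=status.read_state(); print(s['clock'],s['tcp_pos'],s['eef_rot'],s['wrist_force'])
for n in ("scene","top"):
    c=imaging.camera(n); np.savez('pics/%s5.npz'%n,**c); T=s['tcp_pos']
    print(n,proj(c,[T,T-[0,0,.123],T-[0,0,.023]]))
    if n=="scene": crop(c['frame'],295,120,70,90,8 if 0 else 6,'pics/s5.png')
    else: crop(c['frame'],320,130,80,75,8 if 0 else 7,'pics/t5.png')
E
```

```text
13.1167 [ 0.59186669 -0.04458252  0.28209256] [-1.36538473e+00 -2.82908872e+00  4.85276073e-04] [ 0.24342726 -0.06852396 -0.39990442]
scene [[328.11877943 117.8988871 ]
 [326.75002391 158.75748954]
 [327.84555827 126.05478839]]
top [[363.30527194 164.77399792]
 [358.16165615 173.60749665]
 [362.22723899 166.62538088]]
```

View pics/s5.png

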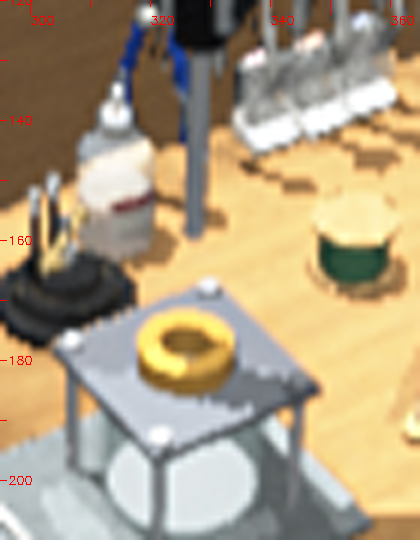

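View pics/t5.png

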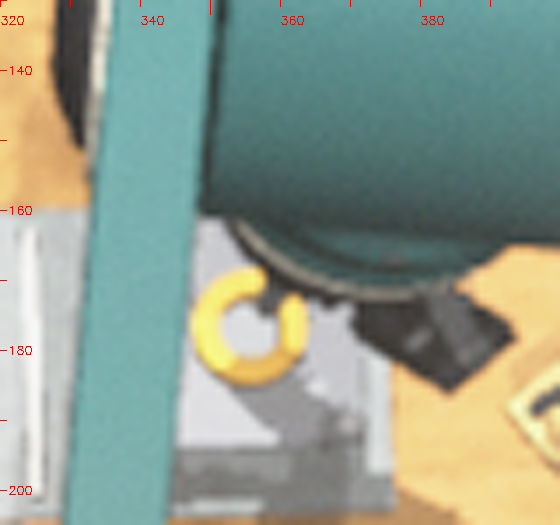

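The tip hangs above the collar at scene (327.2,159.3), within about 0.5 px of the prediction. I'll refine the collar position with mask fits and the shaft axis with edge fits before lowering.

```bash
cat > ref.py <<'E'
from h import *
from scipy.optimize import least_squares
t=load('pics/top0.npz');s=load('pics/scene0.npz')
def hull(c,x,y,r,z0,z1):
    a=np.linspace(0,2*np.pi,72);P=np.vstack([np.c_[x+r*np.cos(a),y+r*np.sin(a),0*a+z] for z in(z0,z1)])
    return cv2.convexHull(proj(c,P).astype(np.float32))
def cen(h):
    m=cv2.moments(h); return np.array([m['m10']/m['m00'],m['m01']/m['m00']])
obs=[]
for c,(u0,v0,u1,v1) in((t,(340,160,372,195)),(s,(310,165,342,192))):
    hsv=cv2.cvtColor(c['frame'],cv2.COLOR_RGB2HSV); m=cv2.inRange(hsv,(18,130,60),(36,255,255)); z=np.zeros_like(m); z[v0:v1,u0:u1]=m[v0:v1,u0:u1]
    cs,_=cv2.findContours(z,cv2.RETR_EXTERNAL,cv2.CHAIN_APPROX_NONE); k=max(cs,key=cv2.contourArea)
    f=np.zeros_like(m); cv2.drawContours(f,[k],-1,1,-1); yy,xx=np.nonzero(f); obs.append((c,np.array([xx.mean()+.5,yy.mean()+.5]),f.sum()))
for c,o,n in obs:
    h=hull(c,.5923,-.0439,.022,.078,.098); print('obs',o,n,'model',cen(h),cv2.contourArea(h))
    r=least_squares(lambda p:cen(hull(c,p[0],p[1],.022,.078,.098))-o,[.59,-.04],diff_step=1e-3); print('  pos (+.5 conv)',r.x)
    r=least_squares(lambda p:cen(hull(c,p[0],p[1],.022,.078,.098))-o+.5,[.59,-.04],diff_step=1e-3); print('  pos (centre conv)',r.x)
E
python3 ref.py
python3 - <<'E'
from h import *
s=load('pics/scene5.npz'); t=load('pics/top5.npz')
g=cv2.cvtColor(s['frame'],cv2.COLOR_RGB2GRAY)
for v in range(128,162,3): print(v,g[v,320:336])
print(t['frame'][164:182,350:366].sum(2)//3)
E
```

```text
obs [352.375 183.375] 8 model [355.5650101  177.48807441] 230.87767400825396
  pos (+.5 conv) [ 0.576624   -0.03489035]
  pos (centre conv) [ 0.57800054 -0.03359972]
obs [326.05172414 176.79310345] 58 model [325.75217475 179.63721529] 232.80922560440376
  pos (+.5 conv) [ 0.6015918  -0.05087819]
  pos (centre conv) [ 0.60401636 -0.05084233]
128 [44 78 65 55 57 51 56 42 44 43 47 75 75 86 83 81]
131 [ 85  90 104  89  52  53  77 114 121 113  94 115  83  80  87 159]
134 [ 83  83  84  85  81  70  82 115 121 111  83  80  83  77  56 102]
137 [ 84  85  85  83  82  83 109 116 119 108  88  83  82  85 108 151]
140 [ 86  86  85  86  84  71 102 117 118 102  84  84  85 123 213 217]
143 [ 96  76  81  87  81  56  94 117 112 125 199 192 193 174 156 158]
146 [190 193 199 206 213 209 111 110 116 143 187 176 182 171 167 153]
149 [170 190 195 198 199 184 109 113 110 136 201 203 202 206 208 209]
152 [ 73 101 154 160 167 165 110 115 113 159 221 221 220 221 221 218]
155 [140 217 218 205 184 158 111 114 104 107 132 141 189 218 219 215]
158 [114 126 143 194 213 157 108 112 125 180 196 191 195 218 217 215]
161
[... 573 characters left out ...]
  82  74  74  71  59  60  67]
 [204 202 198 181 157 140 129 106  94  95 113 153 150  90  90  84]
 [202 196 173 166 183 175 136  94  95 103 163 198 194 175 161 143]
 [201 195 183 208 222 216 178 106  95 119 186 204 201 202 190 188]
 [206 212 215 221 221 222 212 171 164 157 182 203 203 198 182 203]
 [209 217 220 221 220 222 222 216 215 185 176 204 202 202 197 200]
 [207 217 222 220 221 221 221 220 222 190 177 203 200 206 199 202]
 [207 215 223 221 222 221 221 220 220 188 178 201 201 205 200 200]
 [209 210 218 220 221 221 221 219 215 183 172 194 194 202 201 204]
 [209 207 212 213 207 211 209 207 189 168 161 168 169 171 201 200]
 [205 209 203 190 179 182 182 176 170 172 169 152 131 163 201 203]]
```

```bash
sed -i "s/hsv=cv2.*(36,255,255));/f3=c['frame'].astype(int); m=((f3[...,0]-f3[...,2])>70).astype(np.uint8);/" ref.py
cat >> ref.py <<'E'
# subpixel: use weighted coverage (r-b)/max
both=[]
for (c,o,n) in obs: both.append((c,o-.5))
r=least_squares(lambda p:np.hstack([cen(hull(c,p[0],p[1],.022,.078,.098))-o for c,o in both]),[.59,-.04],diff_step=1e-3); print('joint',r.x,r.fun)
r5=load('pics/scene5.npz');t5=load('pics/top5.npz')
print('tip tri',tri(r5,(326.75,158.8),t5,(357.85,172.8)), 'at z .159: top',back(t5,357.85,172.8,.159),'scene',back(r5,326.75,158.8,.159))
E
python3 ref.py
```

```text
obs [355.87019231 176.95673077] 208 model [355.5650101  177.48807441] 230.87767400825396
  pos (+.5 conv) [ 0.59371604 -0.04476044]
  pos (centre conv) [ 0.59509802 -0.04346858]
obs [325.98314607 178.48876404] 178 model [325.75217475 179.63721529] 232.80922560440376
  pos (+.5 conv) [ 0.59588211 -0.04695775]
  pos (centre conv) [ 0.59828923 -0.04691717]
joint [ 0.59596436 -0.0446915 ] [ 0.44732675 -0.33094404 -0.22603097  0.77372974]
tip tri [ 0.59362254 -0.0447201   0.15774828] at z .159: top [ 0.5939285  -0.04388236  0.159     ] scene [ 0.59181703 -0.04455307  0.159     ]
```

```bash
python3 - <<'E'
from h import *
t=load('pics/top0.npz');s=load('pics/scene0.npz')
out=[]
a=np.linspace(0,2*np.pi,100)
for x,y in((.5923,-.0439),(.595,-.0445)):
  for c,u0,v0 in((t,340,162),(s,310,163)):
    S=13;k=cv2.resize(c['frame'][v0:v0+30,u0:u0+32],None,fx=S,fy=S,interpolation=cv2.INTER_NEAREST)[...,::-1].copy()
    for r,z,col in((.022,.098,(255,0,0)),(.012,.098,(0,0,255)),(.022,.078,(0,160,0))):
        p=proj(c,np.c_[x+r*np.cos(a),y+r*np.sin(a),0*a+z]); p=((p-[u0,v0]+.5)*S).astype(int)
        cv2.polylines(k,[p],True,col,1)
    out.append(k)
cv2.imwrite('pics/ov.png',cv2.resize(np.vstack([np.hstack(out[:2]),np.hstack(out[2:])]),(760,713)*1 if 0 else (640,600)))
E
```

```text
(no output)
```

View pics/ov.png

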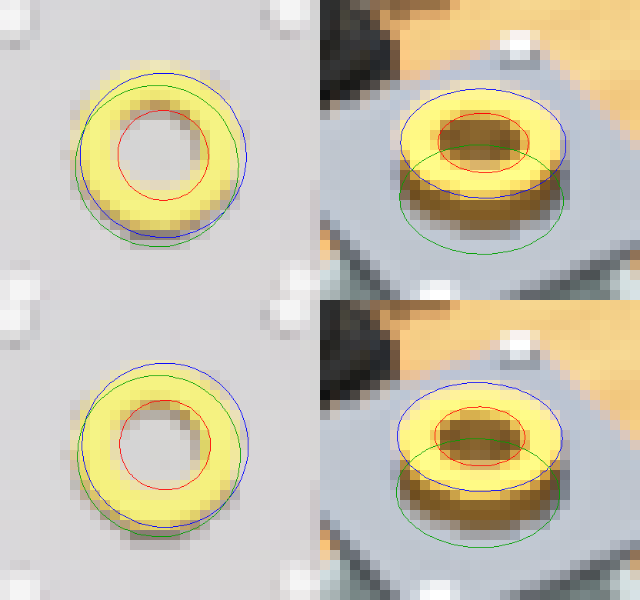

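The collar and the tip show the same small offset in the top view, about 0.7 px, so it is camera bias. The tip is about 1 mm from the collar axis relative to the collar. I'll nudge it over and lower to just above the mouth.

Call:
send_rows([
  [0,0.5,0.7,-8,0,0,0],
  [0,0,0,-12,0,0,0],
  [0,0,0,-12,0,0,0],
  [0,0,0,-10,0,0,0],
  [0,0,0,-5,0,0,0],
  [0,0,0,0,0,0,0],
  [0,0,0,0,0,0,0],
  [0,0,0,0,0,0,0],
])

```text
clock: 13.88
tcp_pos: [0.5927, -0.043, 0.2358]
eef_rot: [1.364, 2.83, 0.0]
wrist_force: [0.5, -0.8, -1.1]
grip_width: 0.0154
```

```bash
python3 - <<'E'
from workcell import status, imaging
from h import *
s=status.read_state(); print(s['clock'],s['tcp_pos'],s['eef_rot'],s['wrist_force']); T=s['tcp_pos']
out=[]
a=np.linspace(0,2*np.pi,100)
for n,u0,v0 in(("top",340,157),("scene",310,148)):
    c=imaging.camera(n); np.savez('pics/%s6.npz'%n,**c); S=12
    k=cv2.resize(c['frame'][v0:v0+45,u0:u0+32],None,fx=S,fy=S,interpolation=cv2.INTER_NEAREST)[...,::-1].copy()
    for x,y,r,z,col in((.5925,-.0434,.022,.098,(255,0,0)),(.5925,-.0434,.012,.098,(0,0,255)),(T[0],T[1],.005,T[2]-.123,(0,255,0)),(T[0],T[1],.005,T[2]-.08,(0,255,0))):
        p=proj(c,np.c_[x+r*np.cos(a),y+r*np.sin(a),0*a+z]); p=((p-[u0,v0]+.5)*S).astype(int)
        cv2.polylines(k,[p],True,col,1)
    out.append(k)
cv2.imwrite('pics/ov6.png',np.hstack(out))
E
```

```text
13.8833 [ 0.59265435 -0.04298287  0.23582679] [1.36369859e+00 2.82955915e+00 1.72297924e-04] [ 0.48566089 -0.77477423 -1.06804008]
```

View pics/ov6.png

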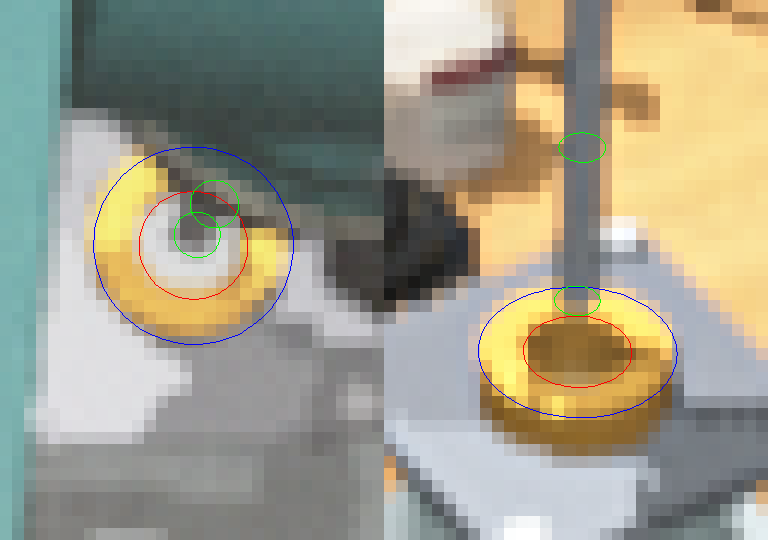

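The tip sits over the bore in both views: scene shaft centre 577 against bore about 579, and the top view matches the model offset. I'll lower it slowly.

Call:
send_rows([
  [0,0,0,-5,0,0,0],
  [0,0,0,-6,0,0,0],
  [0,0,0,-6,0,0,0],
  [0,0,0,-6,0,0,0],
  [0,0,0,-6,0,0,0],
  [0,0,0,-3,0,0,0],
  [0,0,0,0,0,0,0],
  [0,0,0,0,0,0,0],
])

```text
clock: 14.65
tcp_pos: [0.5925, -0.043, 0.2032]
eef_rot: [-1.364, -2.83, 0.0]
wrist_force: [0.1, 0.8, -0.3]
grip_width: 0.0152
```

```bash
cat > ov.py <<'E'
import sys
from workcell import status, imaging
from h import *
s=status.read_state(); print(s['clock'],s['tcp_pos'],s['eef_rot'],s['wrist_force']); T=s['tcp_pos']
out=[]
a=np.linspace(0,2*np.pi,100)
for n,u0,v0 in(("top",340,157),("scene",310,148)):
    c=imaging.camera(n); np.savez('pics/%s%s.npz'%(n,sys.argv[1]),**c); S=12
    k=cv2.resize(c['frame'][v0:v0+45,u0:u0+32],None,fx=S,fy=S,interpolation=cv2.INTER_NEAREST)[...,::-1].copy()
    for x,y,r,z,col in((.5925,-.0434,.022,.098,(255,0,0)),(.5925,-.0434,.012,.098,(0,0,255)),(T[0],T[1],.005,.098,(0,255,0)),(T[0],T[1],.012,T[2]-.023,(0,255,0))):
        p=proj(c,np.c_[x+r*np.cos(a),y+r*np.sin(a),0*a+z]); p=((p-[u0,v0]+.5)*S).astype(int)
        cv2.polylines(k,[p],True,col,1)
    out.append(k)
cv2.imwrite('pics/ov%s.png'%sys.argv[1],np.hstack(out))
E
python3 ov.py 7
```

```text
14.65 [ 0.59245388 -0.04296638  0.20317645] [-1.36385698e+00 -2.82979548e+00  2.63032482e-04] [ 0.12394953  0.8406722  -0.30847071]
```

View pics/ov7.png

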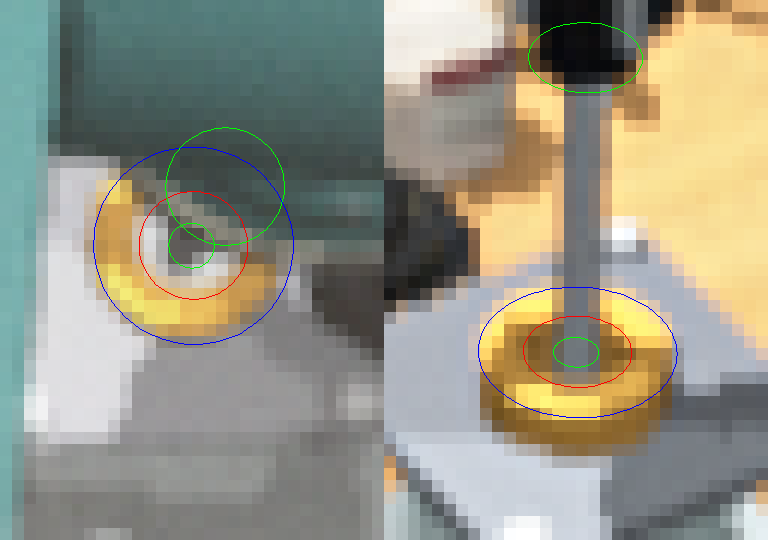

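The shaft is inside the bore and centred in both views, allowing for perspective. I'll lower it the last 32 mm.

Call:
send_rows([
  [0,0,0,-5,0,0,0],
  [0,0,0,-6,0,0,0],
  [0,0,0,-6,0,0,0],
  [0,0,0,-6,0,0,0],
  [0,0,0,-5,0,0,0],
  [0,0,0,-4,0,0,0],
  [0,0,0,0,0,0,0],
  [0,0,0,0,0,0,0],
])

```text
clock: 15.42
tcp_pos: [0.5924, -0.043, 0.1711]
eef_rot: [-1.364, -2.83, 0.0]
wrist_force: [0.4, 0.5, -0.8]
grip_width: 0.0149
```

Call:
send_rows([
  [0,0,0,0,0,0,0],
  [0,0,0,0,0,0,0],
  [0,0,0,0,0,0,0],
  [0,0,0,0,0,0,0],
  [0,0,0,0,0,0,0],
  [0,0,0,0,0,0,0],
])

```text
clock: 15.92
tcp_pos: [0.5925, -0.043, 0.1714]
eef_rot: [1.364, 2.83, -0.0]
wrist_force: [1.4, -1.1, -1.4]
grip_width: 0.015
```

```bash
python3 ov.py 8; python3 - <<'E'
from h import *
s=load('pics/scene8.npz'); crop(s['frame'],240,120,120,120,5,'pics/s8.png')
E
```

```text
15.9167 [ 0.59251271 -0.04296851  0.17140108] [ 1.36400412e+00  2.82995852e+00 -4.99802103e-05] [ 1.39961176 -1.10811214 -1.36772813]
```

View pics/ov8.png

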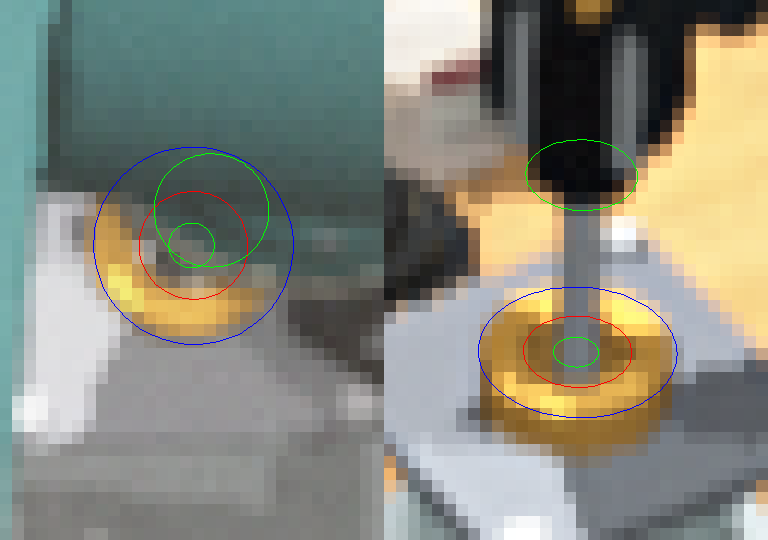

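View pics/s8.png

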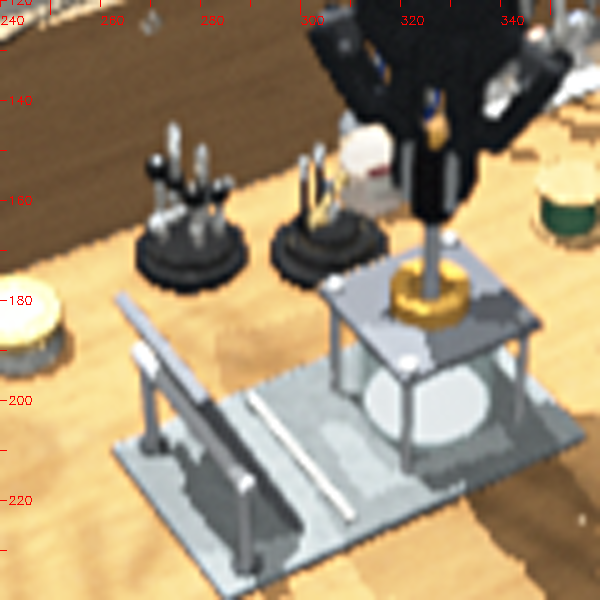

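The rod is centred, upright and still, with the flange bottom within about 1.5 mm of its expected height. The panel still leans on the rail, so I'm handing in.

```bash
python3 -c "
from workcell import robot,status
print(robot.close_job()); s=status.read_state(); print(s['clock'],s['tcp_pos'],s['grip_width'])"
```

```text
the job is handed in; nothing more can be done
None
the job is handed in; nothing more can be done
```

I leaned the grey panel against the rail, let go of it, then moved the rod from its holder into the collar. The job was handed in at about 16 s of the 51 s allowed. No verdict was reported, so the checks below are mine.

- **Panel:** It was released at about 0.33 rad lean with its foot between the lip and the rail. In the last scene image it still leaned untouched.
- **Rod position:** The TCP is at (0.5925, -0.043, 0.171). The tip works out at about 50 mm below the collar's top, and the flange's position in the image puts it 48 to 50 mm below.
- **Centring:** Both views put the shaft within about 1 mm of the collar's axis. The top view was partly hidden by the arm by the end. One earlier view hinted at a tilt of about 0.02 rad, well under 0.08.
- **Grip and contact:** The gripper held the rod at 60 N with a 15 mm opening. The wrist force stayed within about 2 N while lowering, with no sign of the rod touching the stand.
- **Disagreements:** The top camera read the collar and tip about 0.7 px away from the fit, the same for both, so I centred them relative to each other. An automatic colour-mask fit of the collar was biased by its side wall, so I did not use it.
- **Bystanders:** I never moved close to the dish, the spool or the pencil, but I did not measure them again at the end.

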